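Check a battery under load on a bench tester

TASK

Check the loose battery under load on the tester. Clip it into the tester's cradle with its plus end at the red end contact, and press it down past the spring clips until it sits fully home on the cradle floor; only then turn the load dial clockwise, past its first two load dots, to the third dot and hold it there against its return spring, so that the reading can be taken: finish with the gripper still holding the dial at the third dot, do not let go. Leave the eraser, the mug and the keys where they are.

Things in the scene. Friction and masses are not known exactly. Their poses are not given: they have to be found in the camera images.
- cell_centre (a point): Centre of the loose battery, a cylinder 14.6 mm in diameter and 50 mm long, about 25 g, lying on the worktop right of the tester (centre 7 mm up). The plus end is the green one with the small steel stud; the minus end is white and flat. Its y axis runs along the cylinder from the plus end to the minus end; it may roll about that axis, so rely on the direction of y only
- cell_plus (a point): Middle of the plus end face of the battery, 25 mm from cell_centre along its -y axis
- tester: Battery tester: a slate-grey box with a light face, 184 x 80 mm, face 29 mm above the worktop; fixed, it does not slide. It stands behind the low left part of the sloping green panel. Origin in the middle of its underside; x along its length, away from the robot, y to its left, z up. The cradle is on its near half, the dial on its far half
- cradle_seat (a point): Where the battery's centre must finally be: middle of the cradle, 40 mm above the worktop. Axes as the tester's: x runs along the cradle from the black (near) end contact to the red (far) one, the battery's plus end at the red one. The seated battery rests on two saddles 4 mm above the tester's face, its top 18.6 mm above the face (48 mm above the worktop)
- cradle_clip (a point): Centre of the cradle at clip-tip height, 11 mm above cradle_seat. Two pairs of sprung steel clips, 7 mm wide, stand 17 mm either side of it along x, flared to 11 mm either side in y; the middle 27 mm of the cradle is free for fingers. A battery laid in the flares lies about 10 mm too high; it takes about 6 to 10 N down to push it through, then the clips hold it
- cradle_red (a point): Top of the red plus end contact, 30 mm from cradle_seat along x, 15 mm above the tester's face; the black one stands as far on the other side. Their inner faces are 55.4 mm apart, so that the battery has 2.5 mm play at each end
- dial_centre (a point): Fixed point on the tester's face, on the dial's turning axis, 29 mm above the worktop, 95 mm beyond the cradle; axes as the tester's. From above, the rest mark (a bar) and four load dots of growing size lie on an arc 30 mm from it: the bar at +40 degrees from the tester's x axis, the dots at +20, 0, -20 and -40 degrees
- dial_grip (a point): Middle of the dial's grip bar, on the turning axis, 50 mm above the worktop; turns with the dial. The bar is 44 mm long, 11 mm thick, 26 mm high (top 63 mm above the worktop), on a black round skirt 44 mm wide whose top is 37 mm above the worktop. x runs along the bar to its white pointer end, z up; grip it across its thickness (along y)
- load_dial (a joint): Turn of the load dial in rad, clockwise seen from above: 0 at rest (pointer at the bar mark), load detents at 0.35, 0.70, 1.05 and 1.40, end stop 1.47. The third dot is 1.05. Let go, a spring returns it to 0 from anywhere (about 0.04 Nm at rest, 0.07 Nm at the third detent); each detent adds up to about 0.02 Nm
- panel_edge (a point): Fixed: a point on the top edge of the green stair panel, an upright board 20 mm thick across the worktop at this x, between the robot and the work. Its top edge slopes: 0.10 m above the worktop at y = 0.35, 0.21 m at y = 0.17, 0.44 m at y = -0.20. Reach over its low left part
- rail_foot (a point): Fixed: lower end of the black stair-rail post, 0.48 m above the worktop; the post goes straight up from here, with a plate 96 mm wide (along y) behind it. Keep the raised arm off it: swing across with the arm drawn in, then reach out on its left side
- cupboard_corner (a point): Fixed: near left corner of the tall green cupboard at the right, at the 0.44 m height of its top there; its front runs on to the right at the same x and higher still. Draw the arm in before swinging past it
- eraser: white eraser in a blue card sleeve, 21 x 52 x 12 mm, right of the battery; leave it. Origin in the middle of its underside
- mug: green and white mug, 88 mm high, at the right by the cupboard; leave it. Origin in the middle of its underside
- keys: bunch of keys, 104 x 115 x 8 mm, near right, behind the panel; leave it. Origin in the middle of its underside

How it is judged:
By the outcome, as a careful person would: the job done as asked, in the order asked, and still so for the second after the job is handed in, while the arm keeps its last pose, push and grip.
It also fails if it takes over 64 s, if anything falls off the work surface, if the arm or the gripper's body presses on something with over 40 N, if the wrist force passes 120 N, or if a joint passes its speed limit or range.

ROBOT

A 6-joint arm with a two-finger parallel gripper is mounted at the origin on a cart in front of the work surface, level with it; the furniture and walls round the work are solid. World frame = base frame: x ahead of the robot, y to its left, z up, the work surface at z = 0. Lengths are in m, angles in rad, forces in N, time in s.
With the tool pointing down it reaches from about 0.275 to 0.825 m from the base axis. Payload 5.2 kg.
Tool frame: the origin (TCP) lies at the very end of the fingers, on their centre line; the grasp point (between the pads) lies 19 mm behind it (grip_point_offset is the z of the grasp point in the tool frame, in m); z points along the fingers, y is the line along which they close (so a half turn about z gives the same grasp; the last joint's range is limited). The gripper opens to 93 mm and grips with 3 to 60 N. Pads are 15 mm wide; open, the fingers measure 128 mm over their backs; the gripper's body (75 mm by 188 mm) begins 65 mm behind the grasp point.
Start: joints at [-1.48, 0.259, 1.535, -0, 1.348, -0.203], TCP at [0.159, -0.526, 0.219] pointing down, gripper open.
Joint ranges: [-3.14, 3.14], [-0.91, 2.08], [0.19, 2.58], [-1.22, 4.36], [0.22, 2.71], [-3.12, 3.12]. Speed limits (rad/s): [2.57, 2.57, 3.14, 3.14, 3.14, 3.14].

INTERFACE

Orientations are given as a unit quaternion [w, x, y, z].
In Python, from cell import * gives the robot as it stands. The module is installed in compiled form; this text tells all that it offers.
- The arm moves only by the tool servo_tool, never from a script. Its argument "commands" is a list of rows, each a list of 3 entries, a list of its own where there are three numbers: the gripper command: -1 is fully open, 1 is shut, values between are in proportion, then the shift along the tool's x, y, z in cm, then the turn, a rotation vector about the tool's x, y, z in rad. A call has 1 to 12 rows; each row shifts and turns the commanded pose from where the row before left it, along the tool's axes as they then stand; what a row does not reach is not made up. A row lasts 1/12 s, in which the tool goes at most 41.7 mm and 7.16 degrees, less where a joint would pass 70% of its speed; a pose out of reach is approached as far as the arm can. A call with a gripper value outside its range is refused whole. The fingers move at their own pace and stop on an object; the grip force is fixed at half the most. Time passes only in rows, so rows that do not move let the fingers close. It gives the time, the measured TCP pose, the force, the opening and the grip force at its end, in the units of the state.
- observe(): the state, without advancing time (a new reading comes with each control period).
- capture(name): name is "side" or "top"; returns a dict with "frame" (400x640x3 uint8, red, green, blue), "depth" (400x640 float32, m along the optical axis (not along the pixel's ray), 0 where there is no reading), "K" (3x3 intrinsics, pixels), "view" (4x4, takes a point from world to camera coordinates). Camera axes: x right, y up, looking along -z (the intrinsics and any distortion apply to the point x, -y, -z); pixel columns grow to the right and rows downward; lengths in m; the calibration is good to about 2 mm. A picture is of the moment at which its call begins.
- sign_off(): hands the job in; it is judged then, once.
The state is a dict: "time": time; "joint_pos": joint angles; "qvel": joint speeds; "joint_efforts": joint torques, N m; "ee_pos": TCP position; "eef_rot": TCP orientation; "ft_force": force on the tool from outside, world axes, zero at the start; "wrist_torque": the same for the moment, N m; "gripper_width": finger opening in m; "grip_force": force on a finger pad.
Only numpy, scipy, OpenCV 4.12 (cv2) and the standard library are available. Lean on these libraries where they do the work, as an engineer would, in place of code of your own. Each camera call takes 0.05 s, during which the arm holds its last target. There are 200 camera calls.

## Working session

There is one attempt and no reset: what is moved stays moved. The work goes in short steps, Python scripts to look and compute and a tool call to move; the robot and the scene stay as the last step left them, time stands still between calls to the robot, and variables do not carry over. Pictures are saved under pics/ and viewed, at most 10 in all, crops included, and the job is handed in when it is done.

Besides the shell and the picture viewer there is one more tool, called after ">>>" by a JSON object that holds its "fn" and its "kwargs". servo_tool: Moves the arm, as the interface text tells. Its arguments: {"type":"object","properties":{"commands":{"type":"array","items":{"type":"array"}}},"required":["commands"]}

```bash
mkdir -p pics; cat > h.py <<'E'
from cell import *
import numpy as np, cv2
def cap(n,save=None):
    c=capture(n)
    if save: cv2.imwrite('pics/'+save,c['frame'][:,:,::-1])
    return c
def cloud(c):
    d=c['depth'];K=c['K'];v,u=np.mgrid[:d.shape[0],:d.shape[1]]
    p=np.stack([(u-K[0,2])/K[0,0]*d,-(v-K[1,2])/K[1,1]*d,-d,np.ones_like(d)],-1)
    return (p@np.linalg.inv(c['view']).T)[...,:3]
def ray(c,u,v,z):
    K=c['K'];T=np.linalg.inv(c['view']);r=T[:3,:3]@np.array([(u-K[0,2])/K[0,0],-(v-K[1,2])/K[1,1],-1])
    o=T[:3,3];return o+r*(z-o[2])/r[2]
def proj(c,p):
    q=c['view']@np.append(p,1);K=c['K'];return K[0,0]*q[0]/-q[2]+K[0,2],K[1,1]*q[1]/q[2]+K[1,2]
E
python3 - <<'E'
from h import *
np.set_printoptions(precision=3,suppress=True)
for n in('top','side'):
    c=cap(n,n+'1.png');print(n,c['K'],np.linalg.inv(c['view']),(c['depth']>0).mean(),[k for k in c])
s=observe()
for k in s: print(k,np.round(s[k],3))
E
```

```text
top [[435.936   0.    315.775]
 [  0.    435.936 199.032]
 [  0.      0.      1.   ]] [[-0.027  0.992 -0.12   0.416]
 [-1.    -0.026  0.003  0.057]
 [-0.     0.12   0.993  1.4  ]
 [ 0.     0.     0.     1.   ]] 0.99589453125 ['frame', 'depth', 'K', 'view']
side [[449.144   0.    320.831]
 [  0.    449.144 198.184]
 [  0.      0.      1.   ]] [[-1.     0.008  0.03   0.569]
 [ 0.02  -0.569  0.822  0.958]
 [ 0.024  0.822  0.569  0.925]
 [ 0.     0.     0.     1.   ]] 0.99597265625 ['frame', 'depth', 'K', 'view']
time 0.1
joint_pos [-1.48   0.259  1.536  0.     1.348 -0.203]
qvel [-0.001 -0.    -0.003 -0.001  0.     0.   ]
joint_efforts [  0.002 -43.821 -28.464   0.072   0.036  -0.   ]
ee_pos [ 0.159 -0.526  0.218]
eef_rot [-0.001  0.989  0.146  0.   ]
ft_force [-0.007 -0.223  0.185]
wrist_torque [ 0.003  0.012 -0.006]
grip_force 0.0
gripper_width 0.093
```

View pics/top1.png

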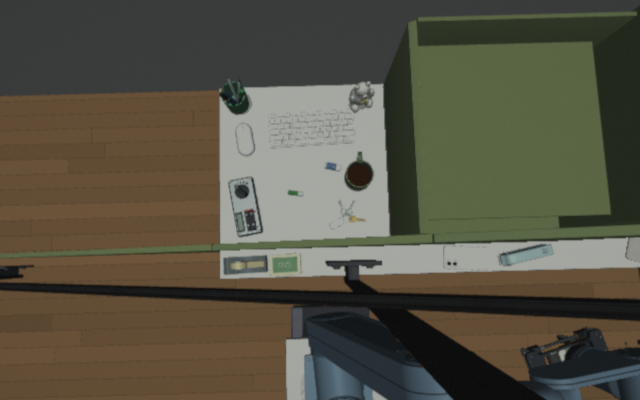

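View pics/side1.png

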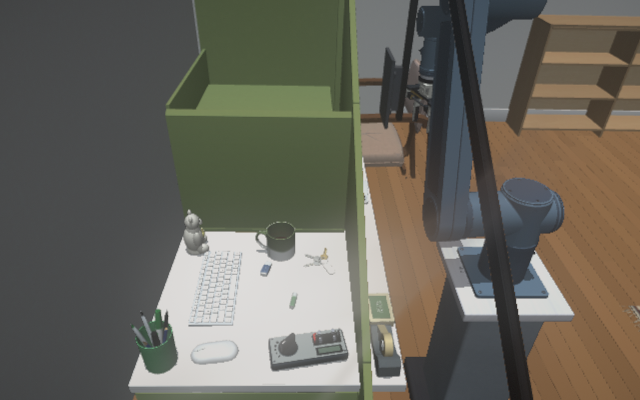

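The top view shows the tester at about (245,206), the battery at (295,193), the eraser at (333,167), the mug at (359,174) and the keys at (347,213). In the side view the battery is at (294,299) and the tester at (308,348).

```bash
python3 - <<'E'
from h import *
np.set_printoptions(precision=4,suppress=True)
t=cap('top');s=cap('side')
for c,b,z in((t,(222,172,312,242),.007),(s,(262,286,352,372),.007)):
    f=c['frame'];x0,y0,x1,y1=b
    hsv=cv2.cvtColor(f,cv2.COLOR_RGB2HSV).astype(int)
    m=np.zeros(f.shape[:2],bool)
    m[y0:y1,x0:x1]=True
    g=m&(hsv[...,0]>45)&(hsv[...,0]<90)&(hsv[...,1]>90)&(hsv[...,2]>30)
    v,u=np.nonzero(g);print('green',len(u),u.mean(),v.mean(),u.min(),u.max(),v.min(),v.max(),ray(c,u.mean(),v.mean(),z))
    r=m&((hsv[...,0]<8)|(hsv[...,0]>172))&(hsv[...,1]>110)&(hsv[...,2]>60)
    v,u=np.nonzero(r);print('red',len(u),u.mean(),v.mean(),ray(c,u.mean(),v.mean(),.044))
    P=cloud(c)
    print('cloud ok',P[y0+2,x0+60])
    if c is t:
        q=P[y0:y1,x0:x1].reshape(-1,3)
        for lo,hi in((.02,.034),(.034,.042),(.052,.08)):
            k=q[(q[:,2]>lo)&(q[:,2]<hi)&(q[:,1]>.12)&(q[:,0]>.3)]
            if len(k): print(lo,len(k),k.mean(0),cv2.minAreaRect(k[:,:2].astype(np.float32)))
        k=q[(q[:,2]>.004)&(q[:,2]<.02)&(q[:,1]<.2)&(q[:,0]>.35)]; print('bat',len(k),k.mean(0),cv2.minAreaRect(k[:,:2].astype(np.float32)))
a=cv2.convertScaleAbs(cv2.resize(t['frame'][165:245,220:310],None,fx=5,fy=5,interpolation=2)[:,:,::-1],alpha=1.6)
b=cv2.convertScaleAbs(cv2.resize(s['frame'][286:370,262:352],None,fx=4,fy=4,interpolation=2)[:,:,::-1],alpha=1.6)
o=np.zeros((400,800,3),np.uint8);o[:,:440]=a[:400,:440];o[:336,440:]=b[:,:360];cv2.imwrite('pics/c1.png',o)
E
```

```text
green 21 292.42857142857144 192.42857142857142 289 296 191 194 [0.6067 0.1269 0.007 ]
red 9 247.88888888888889 210.44444444444446 [0.5485 0.2652 0.044 ]
cloud ok [ 0.6695  0.1602 -0.0026]
0.02 1137 [0.5606 0.2773 0.0289] ((0.5734739899635315, 0.21879753470420837), (0.18335223197937012, 0.2022571563720703), 9.950663566589355)
0.034 188 [0.5638 0.2802 0.0365] ((0.5632525682449341, 0.2781720757484436), (0.15941911935806274, 0.0654352530837059), 9.775511741638184)
0.052 54 [0.6088 0.2866 0.0622] ((0.5827168226242065, 0.2765677571296692), (0.10118582099676132, 0.027030518278479576), 19.18656349182129)
bat 418 [0.5668 0.1351 0.0067] ((0.562870979309082, 0.13399982452392578), (0.1325964480638504, 0.2230948805809021), 89.03754425048828)<stdin>:10: RuntimeWarning: Mean of empty slice.
  ret = ret.dtype.type(ret / rcount)
Traceback (most recent call last):
ValueError: zero-size array to reduction operation minimum which has no identity
```

```bash
python3 - <<'E'
from h import *
np.set_printoptions(precision=4,suppress=True)
t=cap('top');s=cap('side')
P=cloud(t);R=P[...,:2]
def comp(m,name,z=None):
    n,l,st,ce=cv2.connectedComponentsWithStats(m.astype(np.uint8))
    for i in range(1,n):
        if st[i,4]>15:
            q=P[l==i]; print(name,st[i],ce[i],q.mean(0),cv2.minAreaRect(q[:,:2].astype(np.float32)))
roi=(P[...,0]>.42)&(P[...,0]<.75)&(P[...,1]>.08)&(P[...,1]<.36)
comp(roi&(P[...,2]>.018)&(P[...,2]<.1),'tester')
comp(roi&(P[...,2]>.052)&(P[...,2]<.08),'bar')
comp(roi&(P[...,2]>.003)&(P[...,1]<.2)&(P[...,0]>.5)&(P[...,2]<.02),'bat')
print('dev vs plane', np.median(P[180:200,270:285,2]))
Q=cloud(s);v,u=np.nonzero((Q[...,2]>.052)&(Q[...,2]<.08)&(Q[...,0]>.55)&(Q[...,0]<.7)&(Q[...,1]>.2)&(Q[...,1]<.36));print('side bar',Q[v,u].mean(0),cv2.minAreaRect(Q[v,u][:,:2].astype(np.float32)))
m=(Q[...,2]>.018)&(Q[...,2]<.04)&(Q[...,0]>.47)&(Q[...,0]<.7)&(Q[...,1]>.2)&(Q[...,1]<.36);print('side tester',cv2.minAreaRect(Q[m][:,:2].astype(np.float32)))
m=(Q[...,2]>.005)&(Q[...,2]<.02)&(Q[...,0]>.55)&(Q[...,0]<.68)&(Q[...,1]>.08)&(Q[...,1]<.17);print('side bat',m.sum(),Q[m].mean(0),cv2.minAreaRect(Q[m][:,:2].astype(np.float32)))
a=cv2.convertScaleAbs(cv2.resize(t['frame'][165:245,220:308],None,fx=5,fy=5,interpolation=2)[:,:,::-1],alpha=1.6)
b=cv2.convertScaleAbs(cv2.resize(s['frame'][286:370,262:352],None,fx=4,fy=4,interpolation=2)[:,:,::-1],alpha=1.6)
o=np.zeros((400,800,3),np.uint8);o[:,:440]=a;o[:336,440:]=b;cv2.imwrite('pics/c1.png',o)
E
```

```text
tester [ 228  177   34   61 1431] [244.559  206.8134] [0.5617 0.2776 0.0317] ((0.5630726218223572, 0.2791493833065033), (0.1838572770357132, 0.08063608407974243), 9.900921821594238)
tester [214 244   4   7  18] [215.4444 246.7778] [0.4375 0.3544 0.0968] ((0.4368906319141388, 0.3542764484882355), (0.009838471189141273, 0.017814863473176956), 87.2410888671875)
bar [234 185  12  11  51] [239.6078 190.098 ] [0.6106 0.2874 0.0633] ((0.6108007431030273, 0.2876041531562805), (0.04263906925916672, 0.01059192605316639), 49.97578048706055)
bat [275 171   6   9  18] [277.7778 174.5556] [0.6668 0.1734 0.0046] ((0.6669278740882874, 0.17294013500213623), (0.028057903051376343, 0.012002071365714073), 14.865113258361816)
bat [283 186  21  13  99] [294.3232 192.6869] [0.6052 0.1207 0.0108] ((0.6050148010253906, 0.12432031333446503), (0.03710675612092018, 0.06189849227666855), 15.030338287353516)
bat [272 213   8   8  17] [275.6471 216.4706] [0.5307 0.1825 0.004 ] ((0.5303126573562622, 0.18232165277004242), (0.014423060230910778, 0.024291817098855972), 62.58684539794922)
dev vs plane 0.0007065095157270385
side bar [0.6136 0.2891 0.0603] ((0.6125473380088806, 0.2876990735530853), (0.04510366544127464, 0.012672069482505322), 43.90745162963867)
side tester ((0.5658586025238037, 0.2802776098251343), (0.1841205656528473, 0.07893529534339905), 9.491768836975098)
side bat 87 [0.607  0.1209 0.0117] ((0.6048230528831482, 0.12375915050506592), (0.12301398813724518, 0.05699079856276512), 17.576295852661133)
```

View pics/c1.png

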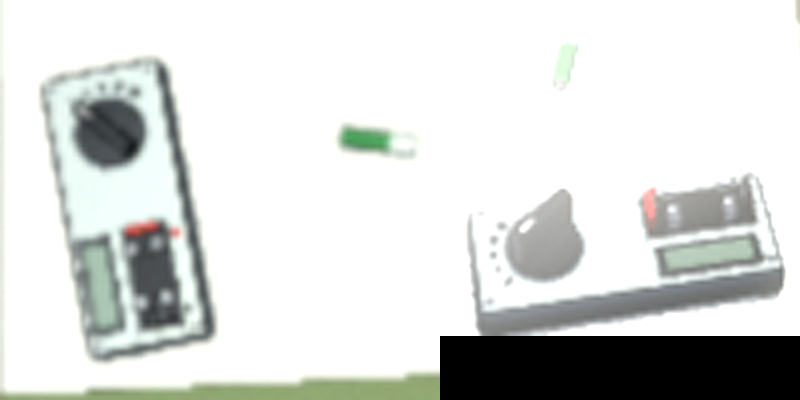

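The crop shows the red contact at the far end of the cradle, the dial pointer at the bar mark, and the battery with its green end to the left. Next I measure the battery and cradle more finely, then the obstacles and the arm's profile.

```bash
python3 - <<'E'
from h import *
np.set_printoptions(precision=3,suppress=True)
t=cap('top');s=cap('side');P=cloud(t);Q=cloud(s)
# battery
for c,C in((t,P),(s,Q)):
    f=c['frame'];hsv=cv2.cvtColor(f,cv2.COLOR_RGB2HSV).astype(int)
    roi=(C[...,0]>.57)&(C[...,0]<.64)&(C[...,1]>.08)&(C[...,1]<.165)
    m=roi&(C[...,2]>.007)
    q=C[m];print('bat',m.sum(),(q.min(0)+q.max(0))/2,q.mean(0),cv2.minAreaRect(q[:,:2].astype(np.float32)))
    g=roi&(hsv[...,1]>70)&(hsv[...,0]>40)&(hsv[...,0]<95)
    if g.sum(): print('green',g.sum(),C[g].mean(0))
    # cradle: dark & red
    yaw=np.radians(9.8);X=np.array([np.cos(yaw),np.sin(yaw)]);Y=np.array([-X[1],X[0]])
    l=np.stack([(C[...,:2]-[.564,.2795])@X,(C[...,:2]-[.564,.2795])@Y],-1)
    rr=(abs(l[...,0])<.1)&(abs(l[...,1])<.045)&(C[...,2]>.02)
    red=rr&(f[...,0]>1.6*f[...,1].astype(float))&(f[...,0]>50)
    print('red px',[(a,b,np.round(l[b,a],3),round(float(C[b,a,2]),3)) for b,a in zip(*np.nonzero(red))][:14])
    dk=rr&(l[...,0]<0)&(C[...,2]>.026)&(f.max(2)<70)&(l[...,1]<.008)
    a=l[dk];print('dark',dk.sum(),a.min(0),a.max(0),a.mean(0), np.percentile(a,[5,95],axis=0))
    hi=rr&(l[...,0]<.01)&(C[...,2]>.037);a=l[hi];print('hi',hi.sum(),np.percentile(a,[5,50,95],axis=0))
# arm profile
for C,n in((P,'top'),(Q,'side')):
    print(n)
    for y in np.arange(-.85,.1,.05):
        m=(C[...,1]>y-.025)&(C[...,1]<y+.025)&(C[...,0]<.26)&(C[...,0]>-.1)&(C[...,2]>.15)
        if m.sum()>3: print(round(y,2),m.sum(),C[m].min(0),C[m].max(0))
# obstacles
m=(P[...,0]>.3)&(P[...,0]<.6)&(P[...,2]>.46)&(P[...,1]<.4)&(P[...,1]>-.35)
print('obst',m.sum())
n,lab,st,ce=cv2.connectedComponentsWithStats(m.astype(np.uint8))
for i in range(1,n):
    if st[i,4]>10: print(st[i],P[lab==i].min(0),P[lab==i].max(0))
for u in (220,300,330,400,500): 
    v=np.arange(225,262);z=P[v,u];k=z[:,2]>.05;print('panel',u,z[k].min(0) if k.any() else'',z[k].max(0) if k.any() else '')
E
```

```text
bat 78 [0.595 0.122 0.014] [0.601 0.119 0.013] ((0.5936543941497803, 0.12407662719488144), (0.03895008936524391, 0.06871119141578674), 9.877893447875977)
green 28 [0.605 0.125 0.014]
red px [(np.int64(246), np.int64(210), array([-0.015, -0.005]), 0.039), (np.int64(247), np.int64(210), array([-0.015, -0.009]), 0.042), (np.int64(248), np.int64(210), array([-0.016, -0.012]), 0.044), (np.int64(249), np.int64(210), array([-0.017, -0.015]), 0.045), (np.int64(250), np.int64(210), array([-0.017, -0.018]), 0.042), (np.int64(251), np.int64(210), array([-0.016, -0.019]), 0.03), (np.int64(245), np.int64(211), array([-0.018, -0.003]), 0.046), (np.int64(246), np.int64(211), array([-0.018, -0.005]), 0.043), (np.int64(247), np.int64(211), array([-0.019, -0.008]), 0.045), (np.int64(248), np.int64(211), array([-0.019, -0.011]), 0.044)]
dark 123 [-0.088 -0.04 ] [-0.008  0.001] [-0.048 -0.013] [[-0.076 -0.023]
 [-0.02  -0.001]]
hi 63 [[-0.079 -0.021]
 [-0.054 -0.007]
 [-0.016  0.028]]
bat 80 [0.607 0.12  0.012] [0.606 0.121 0.012] ((0.6066976189613342, 0.11931806802749634), (0.052157968282699585, 0.014533651992678642), 81.02440643310547)
red px [(np.int64(314), np.int64(337), array([-0.015, -0.01 ]), 0.044), (np.int64(314), np.int64(338), array([-0.015, -0.008]), 0.043), (np.int64(314), np.int64(339), array([-0.014, -0.004]), 0.045)]Traceback (most recent call last):
  File "<stdin>", line 19, in <module>
    return umr_minimum(a, axis, None, out, keepdims, initial, where)
ValueError: zero-size array to reduction operation minimum which has no identity
```

```bash
python3 - <<'E'
from h import *
np.set_printoptions(precision=3,suppress=True)
t=cap('top');s=cap('side');P=cloud(t);Q=cloud(s)
for C,n in((P,'top'),(Q,'side')):
    print(n)
    for y in np.arange(-.85,.16,.1):
        m=(abs(C[...,1]-y)<.05)&(C[...,0]<.26)&(C[...,0]>-.1)&(C[...,2]>.15)&(C[...,2]<.95)
        if m.sum()>3: print(round(y,2),m.sum(),C[m].min(0),C[m].max(0))
m=(P[...,0]>.25)&(P[...,0]<.7)&(P[...,2]>.46)&(P[...,1]<.5)&(P[...,1]>-.6)
n,lab,st,ce=cv2.connectedComponentsWithStats(m.astype(np.uint8))
for i in range(1,n):
    if st[i,4]>10: print('obst',st[i],P[lab==i].min(0),P[lab==i].max(0))
for u in (220,300,330,400,500): 
    z=P[225:262,u];k=z[:,2]>.05
    if k.any(): print('panel',u,z[k].min(0),z[k].max(0))
m=(Q[...,0]>.25)&(Q[...,0]<.6)&(Q[...,2]>.46)&(Q[...,1]<.5)&(Q[...,1]>-.6)
n,lab,st,ce=cv2.connectedComponentsWithStats(m.astype(np.uint8))
for i in range(1,n):
    if st[i,4]>10: print('obst side',st[i],Q[lab==i].min(0),Q[lab==i].max(0))
E
```

```text
top
-0.65 123 [ 0.167 -0.621  0.336] [ 0.218 -0.6    0.351]
-0.55 1074 [ 0.125 -0.6    0.22 ] [ 0.221 -0.5    0.614]
-0.45 2927 [ 0.118 -0.5    0.218] [ 0.219 -0.4    0.66 ]
-0.35 1878 [ 0.169 -0.4    0.57 ] [ 0.207 -0.3    0.689]
-0.25 212 [ 0.179 -0.3    0.629] [ 0.191 -0.277  0.695]
-0.15 114 [ 0.217 -0.116  0.791] [ 0.236 -0.1    0.798]
-0.05 5430 [ 0.013 -0.1    0.153] [ 0.258 -0.     0.796]
0.05 2911 [0.043 0.    0.173] [0.25  0.087 0.55 ]
side
-0.65 21 [ 0.167 -0.615  0.325] [ 0.212 -0.6    0.348]
-0.55 858 [ 0.161 -0.599  0.218] [ 0.224 -0.5    0.634]
-0.45 984 [ 0.145 -0.5    0.223] [ 0.219 -0.4    0.653]
-0.35 119 [ 0.203 -0.399  0.569] [ 0.209 -0.358  0.658]
-0.25 69 [ 0.082 -0.262  0.618] [ 0.124 -0.2    0.653]
-0.15 286 [ 0.054 -0.199  0.456] [ 0.26  -0.1    0.711]
-0.05 5415 [-0.087 -0.1    0.165] [ 0.26  -0.     0.737]
0.05 8272 [-0.094  0.     0.15 ] [0.254 0.091 0.548]
obst [ 446  225  194   18 2034] [ 0.416 -0.596  0.46 ] [0.448 0.057 1.4  ]
obst [   34   260   606   140 17566] [ 0.25  -0.169  0.46 ] [0.416 0.5   1.4  ]
panel 220 [0.416 0.057 0.105] [0.445 0.339 1.4  ]
panel 300 [0.427 0.097 0.097] [0.444 0.103 0.259]
panel 330 [0.396 0.016 0.144] [0.446 0.029 0.529]
panel 400 [ 0.428 -0.183  0.156] [ 0.482 -0.136  0.403]
panel 500 [ 0.428 -0.445  0.207] [ 0.447 -0.315  0.519]
obst side [344   0  15  93 949] [ 0.429 -0.599  0.46 ] [ 0.449 -0.228  0.644]
obst side [ 379    0   39  129 1984] [ 0.351 -0.059  0.48 ] [0.399 0.04  0.745]
obst side [ 430    0   57  153 4382] [ 0.25  -0.165  0.46 ] [0.379 0.5   0.809]
```

```bash
python3 - <<'E'
from h import *
np.set_printoptions(precision=3,suppress=True)
t=cap('top');s=cap('side');P=cloud(t);Q=cloud(s)
dark=lambda c:c['frame'].max(2)<40
print('top rail')
for u in list(range(10,640,45)):
    v=np.nonzero(dark(t)[240:400,u]&(t['depth'][240:400,u]>0)&(t['depth'][240:400,u]<1.2))[0]+240
    if len(v): q=P[v,u];print(u,v.min(),v.max(),q.min(0),q.max(0))
print('side rail')
for v in range(5,400,35):
    u=np.nonzero(dark(s)[v,380:560]&(s['depth'][v,380:560]>0)&(s['depth'][v,380:560]<1.6))[0]+380
    if len(u): q=Q[v,u];print(v,u.min(),u.max(),q.min(0),q.max(0))
print((s['depth'][5:400:50,380:560]).min(1),(s['depth']==0).sum(),(t['depth']==0).sum())
a=np.hstack([t['frame'][200:400,150:550],s['frame'][0:200,240:640]])[:,:,::-1]
cv2.imwrite('pics/c2.png',cv2.convertScaleAbs(a,alpha=2.5))
E
```

```text
top rail
10 283 289 [0.367 0.566 0.63 ] [0.375 0.59  0.663]
55 284 292 [0.366 0.447 0.703] [0.376 0.468 0.738]
100 285 294 [0.366 0.35  0.76 ] [0.376 0.369 0.798]
145 287 296 [0.366 0.27  0.828] [0.376 0.278 0.849]
190 288 298 [0.367 0.202 0.869] [0.376 0.208 0.892]
235 289 300 [0.367 0.143 0.906] [0.377 0.148 0.929]
280 290 302 [0.367 0.093 0.934] [0.377 0.095 0.96 ]
325 291 328 [0.244 0.036 0.187] [0.377 0.049 0.989]
370 288 369 [ 0.218 -0.067  0.344] [0.377 0.011 1.012]
415 294 361 [ 0.258 -0.081  0.756] [0.377 0.001 1.142]
460 295 399 [ 0.356 -0.061  1.034] [0.377 0.001 1.22 ]
505 296 399 [ 0.364 -0.091  1.052] [ 0.377 -0.006  1.245]
550 297 377 [ 0.144 -0.485  0.344] [ 0.377 -0.107  1.086]
595 299 372 [ 0.193 -0.599  0.339] [ 0.377 -0.13   1.1  ]
side rail
5 414 464 [0.359 0.002 0.736] [0.378 0.339 0.804]
40 406 470 [ 0.359 -0.003  0.666] [0.378 0.387 0.773]
75 403 475 [ 0.355 -0.003  0.591] [0.378 0.434 0.744]
110 425 473 [ 0.173 -0.449  0.316] [0.378 0.473 0.716]
355 504 514 [0.377 0.692 0.559] [0.378 0.703 0.574]
390 510 530 [0.368 0.718 0.542] [0.378 0.729 0.559]
[0.583 0.55  0.522 0.496 0.471 0.451 0.    0.   ] 1012 1050
```

View pics/c2.png

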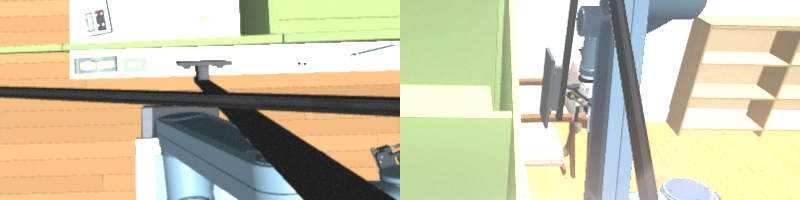

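The black rail runs above at x≈0.37 (z 0.84 at y 0.27), with the post and plate at y ±0.05. The panel's far face is at x≈0.447. I draw the arm in first.

>>> {"fn": "servo_tool", "kwargs": {"commands": [[-1,[0,-3.2,0],[0,0,0]],[-1,[0,-3.2,0],[0,0,0]],[-1,[0,-3.2,0],[0,0,0]],[-1,[0,-3.2,0],[0,0,0]],[-1,[0,-3.2,0],[0,0,0]],[-1,[0,-3.2,0],[0,0,0]],[-1,[0,-3.2,0],[0,0,0]],[-1,[0,-2.6,0],[0,0,0]],[-1,[0,0,0],[0,0,0]]]}}

```text
time: 1.35
ee_pos: [0.0865, -0.2829, 0.2183]
eef_rot: [-0.001, 0.989, 0.146, -0.0]
ft_force: [-0.3, 0.4, -0.2]
gripper_width: 0.0931
grip_force: 0.0
```

```bash
python3 - <<'E'
from cell import *
import numpy as np
s=observe()
for k in('time','joint_pos','ee_pos','eef_rot'):print(k,np.round(s[k],4))
q=s['joint_pos'];q0=[-1.48,.259,1.535]
r1=np.sqrt(np.hypot(*s['ee_pos'][:2])**2-.11**2)
A=[];b=[]
for a,e,r in(((.259,1.535),(.159,-.526,.218),.538),((q[1],q[2]),s['ee_pos'],r1)):
    # unknown L1,L2,d ; r=d+..., z=hz+...
    A+= [[np.sin(a[0]),np.sin(sum(a)),1,0],[np.cos(a[0]),np.cos(sum(a)),0,1]];b+=[r,e[2]]
print(np.linalg.solve(A,b))
E
```

```text
time 1.35
joint_pos [-1.6570e+00 -2.3790e-01  2.0391e+00 -7.0000e-04  1.3418e+00 -3.7970e-01]
ee_pos [ 0.0865 -0.2829  0.2183]
eef_rot [-8.000e-04  9.892e-01  1.463e-01 -1.000e-04]
[ 0.53436957  0.34998469  0.05983773 -0.22107567]
```

```bash
python3 - <<'E'
from h import *
np.set_printoptions(precision=3,suppress=True)
s=observe();q1=s['joint_pos'][0];f=np.array([np.cos(q1),np.sin(q1)]);l=np.array([-f[1],f[0]])
for n in('top','side'):
    c=cap(n);C=cloud(c);blk=c['frame'].max(2)<40
    a=C[...,:2]@f;b=C[...,:2]@l
    for z in np.arange(.15,.95,.1):
        m=(abs(C[...,2]-z)<.05)&(a>-.25)&(a<.45)&(b>-.2)&(b<.3)&~blk
        if m.sum()>10: print(n,round(z,2),m.sum(),'along',np.percentile(a[m],[1,50,99]),'lat',np.percentile(b[m],[1,50,99]))
E
```

```text
top 0.25 1008 along [-0.027  0.032  0.064] lat [0.053 0.097 0.248]
top 0.35 354 along [0.022 0.047 0.35 ] lat [0.101 0.181 0.246]
top 0.45 262 along [-0.122  0.007  0.021] lat [0.18  0.214 0.247]
top 0.55 370 along [-0.143 -0.019  0.021] lat [0.176 0.215 0.247]
top 0.65 534 along [-0.164 -0.045 -0.03 ] lat [0.18  0.215 0.247]
top 0.75 2885 along [-0.181 -0.119 -0.058] lat [0.199 0.231 0.249]
top 0.85 44 along [-0.135 -0.126 -0.115] lat [0.215 0.232 0.244]
side 0.15 1188 along [-0.068 -0.059  0.024] lat [-0.072  0.009  0.251]
side 0.25 4879 along [-0.084 -0.054  0.049] lat [-0.085  0.041  0.251]
side 0.35 1445 along [-0.107 -0.09   0.343] lat [0.05  0.227 0.251]
side 0.45 1318 along [-0.129 -0.111  0.008] lat [0.189 0.241 0.251]
side 0.55 1318 along [-0.151 -0.131  0.055] lat [0.096 0.245 0.251]
side 0.65 2543 along [-0.174 -0.159  0.02 ] lat [0.063 0.201 0.25 ]
side 0.75 6330 along [-0.182 -0.175 -0.087] lat [0.046 0.156 0.251]
```

The forearm would pass close to the post, so I tilt the wrist inward for the swing.

>>> {"fn": "servo_tool", "kwargs": {"commands": [[-1,[0,0,0],[-0.0875,0,0]],[-1,[0,0,0],[-0.0875,0,0]],[-1,[3.54,-0.21,-0.04],[0,0.021,-0.118]],[-1,[3.54,-0.21,-0.04],[0,0.021,-0.118]],[-1,[3.54,-0.21,-0.04],[0,0.021,-0.118]],[-1,[3.54,-0.21,-0.04],[0,0.021,-0.118]],[-1,[3.54,-0.21,-0.04],[0,0.021,-0.118]],[-1,[3.54,-0.21,-0.04],[0,0.021,-0.118]],[-1,[0,0,0],[0,0,0]]]}}

```text
time: 2.2
ee_pos: [0.2556, -0.1561, 0.219]
eef_rot: [0.076, 0.868, 0.49, 0.045]
ft_force: [-0.6, -0.8, -0.2]
gripper_width: 0.093
grip_force: 0.0
```

>>> {"fn": "servo_tool", "kwargs": {"commands": [[-1,[3.54,-0.21,-0.04],[0,0.021,-0.118]],[-1,[3.54,-0.21,-0.04],[0,0.021,-0.118]],[-1,[3.54,-0.21,-0.04],[0,0.021,-0.118]],[-1,[3.54,-0.21,-0.04],[0,0.021,-0.118]],[-1,[3.54,-0.21,-0.04],[0,0.021,-0.118]],[-1,[3.54,-0.21,-0.04],[0,0.021,-0.118]],[-1,[3.54,-0.21,-0.04],[0,0.021,-0.118]],[-1,[3.54,-0.21,-0.04],[0,0.021,-0.118]],[-1,[3.54,-0.21,-0.04],[0,0.021,-0.118]],[-1,[3.54,-0.21,-0.04],[0,0.021,-0.118]],[-1,[3.54,-0.21,-0.04],[0,0.021,-0.118]],[-1,[0,0,0],[0,0,0]]]}}

```text
time: 3.2
ee_pos: [0.2123, 0.2043, 0.2197]
eef_rot: [0.033, 0.386, 0.918, 0.082]
ft_force: [-0.3, -0.3, -0.4]
gripper_width: 0.093
grip_force: 0.0
```

```bash
cat >> h.py <<'E'
from scipy.spatial.transform import Rotation as Rot
def R_of(s): w,x,y,z=s['eef_rot'];return Rot.from_quat([x,y,z,w])
def goal(yaw,lean,ax='y'):
    # tool x along yaw (deg), z down; lean: wrist moves toward +tool x by lean deg
    y=np.radians(yaw);X=np.array([np.cos(y),np.sin(y),0]);Z=np.array([0,0,-1.]);Y=np.cross(Z,X)
    return Rot.from_matrix(np.c_[X,Y,Z])*Rot.from_rotvec([0,-np.radians(lean),0])
def delta(p,R=None):
    s=observe();A=R_of(s)
    d=A.inv().apply(np.array(p)-s['ee_pos'])*100
    print('pos',np.round(s['ee_pos'],4),'shift cm',np.round(d,2),'norm',round(np.linalg.norm(d),1),'rot',None if R is None else np.round((A.inv()*R).as_rotvec(),3))
E
python3 - <<'E'
from h import *
R=goal(81,10);print(R.as_matrix()[:,2],'wrist up dir should lean +y')
delta([.187,.30,.26]);delta([.50,.30,.26],R)
print(R_of(observe()).as_matrix().round(3))
E
```

```text
[-0.02716456 -0.17151028 -0.98480775] wrist up dir should lean +y
pos [0.2123 0.2043 0.2197] shift cm [ 8.62  5.52 -3.08] norm 10.7 rot None
pos [0.2123 0.2043 0.2197] shift cm [-13.27  27.55   0.78] norm 30.6 rot [ 0.243 -0.247  0.914]
[[-0.7    0.704  0.123]
 [ 0.715  0.688  0.125]
 [ 0.003  0.176 -0.984]]
```

>>> {"fn": "servo_tool", "kwargs": {"commands": [[-1,[0,0,0],[0.027,-0.0274,0.1015]],[-1,[0,0,0],[0.027,-0.0274,0.1015]],[-1,[0,0,0],[0.027,-0.0274,0.1015]],[-1,[0,0,0],[0.027,-0.0274,0.1015]],[-1,[0,0,0],[0.027,-0.0274,0.1015]],[-1,[0,0,0],[0.027,-0.0274,0.1015]],[-1,[0,0,0],[0.027,-0.0274,0.1015]],[-1,[0,0,0],[0.027,-0.0274,0.1015]],[-1,[0,0,0],[0.027,-0.0274,0.1015]],[-1,[0,0,0],[0,0,0]]]}}

```text
time: 4.03
ee_pos: [0.2178, 0.2009, 0.2193]
eef_rot: [0.057, 0.764, 0.639, -0.067]
ft_force: [1.1, 0.3, 0.8]
gripper_width: 0.093
grip_force: 0.0
```

```bash
python3 - <<'E'
from h import *
R=goal(81,10)
s=observe();A=R_of(s)
delta([.23,.26,.26],R)
p=np.array([.23,.26,.26])
for b in([.52,.26,.26],[.606,.125,.08]):
    print(A.inv().apply(np.array(b)-p)*100);p=np.array(b)
print(s['joint_pos'])
E
```

```text
pos [0.2178 0.2009 0.2193] shift cm [ 5.22  0.16 -5.07] norm 7.3 rot [-0.002  0.003 -0.02 ]
[ 5.04050811 28.54573629 -0.85686513]
[-8.41340558 10.81709297 19.80947011]
[ 0.53591424 -0.11718332  1.95899014 -0.13631297  1.41661727  0.74213054]
```

>>> {"fn": "servo_tool", "kwargs": {"commands": [[-1,[2.6,0.1,-2.5],[0,0,0]],[-1,[2.6,0.1,-2.5],[0,0,-0.02]],[-1,[0.56,3.57,-0.11],[0,0,0]],[-1,[0.56,3.57,-0.11],[0,0,0]],[-1,[0.56,3.57,-0.11],[0,0,0]],[-1,[0.56,3.57,-0.11],[0,0,0]],[-1,[0.56,3.57,-0.11],[0,0,0]],[-1,[0.56,3.57,-0.11],[0,0,0]],[-1,[0.56,3.57,-0.11],[0,0,0]],[-1,[0.56,3.57,-0.11],[0,0,0]],[-1,[0,0,0],[0,0,0]]]}}

```text
time: 4.95
ee_pos: [0.5236, 0.2591, 0.2577]
eef_rot: [0.057, 0.756, 0.648, -0.067]
ft_force: [-0.1, -0.4, 0.3]
gripper_width: 0.0924
grip_force: 0.0
```

```bash
python3 - <<'E'
from h import *
R=goal(81,10)
delta([.6065,.12,.08],R)
c=cap('side');f=c['frame']
d=cv2.convertScaleAbs(f,alpha=1.8)[:,:,::-1]
cv2.imwrite('pics/s2.png',d)
E
```

```text
pos [0.5236 0.2591 0.2577] shift cm [-9.17 10.31 19.68] norm 24.0 rot [0.001 0.002 0.004]
```

View pics/s2.png

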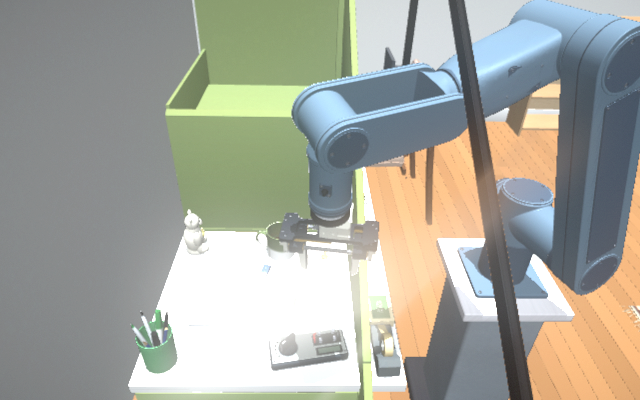

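>>> {"fn": "servo_tool", "kwargs": {"commands": [[-1,[-1.53,1.72,2.9],[0,0,0]],[-1,[-1.53,1.72,2.9],[0,0,0]],[-1,[-1.53,1.72,2.9],[0,0,0]],[-1,[-1.53,1.72,2.9],[0,0,0]],[-1,[-1.53,1.72,2.9],[0,0,0]],[-1,[-1.53,1.72,2.9],[0,0,0]],[-1,[0,0,0],[0,0,0]]]}}

```text
time: 5.58
ee_pos: [0.5989, 0.1212, 0.0993]
eef_rot: [0.055, 0.756, 0.648, -0.071]
ft_force: [0.2, 0.2, -0.5]
gripper_width: 0.093
grip_force: 0.0
```

```bash
python3 - <<'E'
from h import *
R=goal(81,10)
delta([.6067,.1195,.003],R)
s=cap('side');C=cloud(s)
m=(C[...,0]>.57)&(C[...,0]<.645)&(C[...,1]>.08)&(C[...,1]<.165)&(C[...,2]>.005)&(C[...,2]<.025)
q=C[m];print(m.sum(),q.mean(0),cv2.minAreaRect(q[:,:2].astype(np.float32)))
d=cv2.resize(s['frame'][210:350,230:390],None,fx=5,fy=4,interpolation=2)[:,:,::-1]
cv2.imwrite('pics/s3.png',d)
E
```

```text
pos [0.5989 0.1212 0.0993] shift cm [1.67 0.89 9.48] norm 9.7 rot [-0.008  0.005  0.005]
79 [0.60609937 0.12080004 0.01231791] ((0.606031060218811, 0.11780117452144623), (0.05309196561574936, 0.01430784072726965), 79.8864974975586)
```

View pics/s3.png

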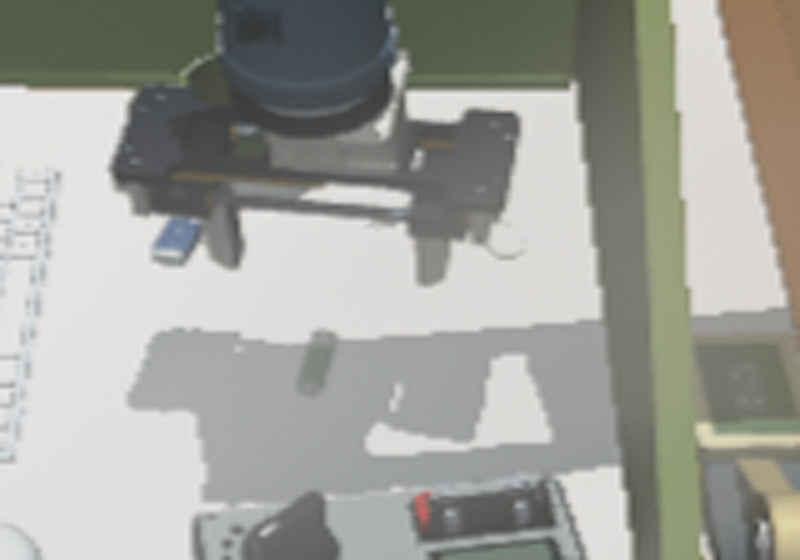

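The battery is at about (318,362) in the crop, lying between the open fingers. I descend and grasp it.

>>> {"fn": "servo_tool", "kwargs": {"commands": [[-1,[0.8,0.42,2.2],[-0.008,0.005,0.005]],[-1,[0.8,0.42,2.2],[0,0,0]],[-1,[0,0,2.2],[0,0,0]],[-1,[0,0,1.5],[0,0,0]],[-1,[0,0,1.0],[0,0,0]],[-1,[0,0,0.3],[0,0,0]],[-1,[0,0,0],[0,0,0]]]}}

```text
time: 6.22
ee_pos: [0.6088, 0.125, 0.0097]
eef_rot: [0.058, 0.757, 0.648, -0.062]
ft_force: [-0.2, -0.3, 0.0]
gripper_width: 0.0928
grip_force: 0.0
```

```bash
python3 - <<'E'
from h import *
delta([.6065,.1195,.003],goal(81,10)); print(observe()['ft_force'])
E
```

```text
pos [0.6088 0.125  0.0097] shift cm [-0.45 -0.15  0.76] norm 0.9 rot [ 0.008 -0.004  0.002]
[-0.21055568 -0.28228624  0.0458761 ]
```

>>> {"fn": "servo_tool", "kwargs": {"commands": [[-1,[-0.45,-0.15,0.6],[0,0,0]],[-1,[0,0,0],[0,0,0]],[1,[0,0,0],[0,0,0]],[1,[0,0,0],[0,0,0]],[1,[0,0,0],[0,0,0]],[1,[0,0,0],[0,0,0]],[1,[0,0,0],[0,0,0]],[1,[0,0,0],[0,0,0]],[1,[0,0,0],[0,0,0]],[1,[0,0,0],[0,0,0]]]}}

```text
time: 7.05
ee_pos: [0.6067, 0.1193, 0.0041]
eef_rot: [0.058, 0.757, 0.648, -0.063]
ft_force: [-0.4, 0.8, -0.3]
gripper_width: 0.0442
grip_force: 0.0
```

>>> {"fn": "servo_tool", "kwargs": {"commands": [[1,[0,0,0],[0,0,0]],[1,[0,0,0],[0,0,0]],[1,[0,0,0],[0,0,0]],[1,[0,0,0],[0,0,0]],[1,[0,0,0],[0,0,0]],[1,[0,0,0],[0,0,0]],[1,[0,0,0],[0,0,0]],[1,[0,0,0],[0,0,0]],[1,[0,0,0],[0,0,0]]]}}

```text
time: 7.8
ee_pos: [0.6068, 0.1194, 0.0041]
eef_rot: [0.058, 0.757, 0.648, -0.062]
ft_force: [-0.2, -1.1, 0.1]
gripper_width: 0.0137
grip_force: 30.0
```

```bash
python3 - <<'E'
from h import *
s=observe();A=R_of(s);print('up',A.inv().apply([0,0,1]),A.as_matrix()[:,0])
delta([.6068,.1194,.12]);print(A.inv().apply([-.02,.14,.04])*100)
print((A.inv()*goal(10,10)).as_rotvec())
E
```

```text
up [-0.16992276  0.00712712 -0.98543161] [ 0.15332899  0.97345594 -0.16992276]
pos [0.6068 0.1194 0.0041] shift cm [ -1.96   0.09 -11.42] norm 11.6 rot None
[12.64203417 -4.10869656 -6.26877856]
[ 0.21932969 -0.0077027   1.22174719]
```

>>> {"fn": "servo_tool", "kwargs": {"commands": [[1,[-0.3,0,-1.9],[0,0,0]],[1,[-0.55,0,-3.2],[0,0,0]],[1,[-0.55,0,-3.2],[0,0,0]],[1,[-0.55,0,-3.2],[0,0,0]],[1,[3.15,-1.0,-1.5],[0,0,0]],[1,[3.15,-1.0,-1.5],[0,0,0]],[1,[3.15,-1.0,-1.5],[0,0,0]],[1,[3.15,-1.0,-1.5],[0,0,0]],[1,[0,0,0],[0,0,0]]]}}

```text
time: 8.55
ee_pos: [0.5864, 0.2654, 0.1603]
eef_rot: [0.058, 0.756, 0.65, -0.06]
ft_force: [0.3, -0.2, 0.1]
gripper_width: 0.0136
grip_force: 30.0
```

>>> {"fn": "servo_tool", "kwargs": {"commands": [[1,[0,0,0],[0.02,-0.0007,0.111]],[1,[0,0,0],[0.02,-0.0007,0.111]],[1,[0,0,0],[0.02,-0.0007,0.111]],[1,[0,0,0],[0.02,-0.0007,0.111]],[1,[0,0,0],[0.02,-0.0007,0.111]],[1,[0,0,0],[0.02,-0.0007,0.111]],[1,[0,0,0],[0.02,-0.0007,0.111]],[1,[0,0,0],[0.02,-0.0007,0.111]],[1,[0,0,0],[0.02,-0.0007,0.111]],[1,[0,0,0],[0.02,-0.0007,0.111]],[1,[0,0,0],[0.02,-0.0007,0.111]],[1,[0,0,0],[0,0,0]]]}}

```text
time: 9.55
ee_pos: [0.5872, 0.2575, 0.1579]
eef_rot: [0.007, 0.993, 0.084, -0.087]
ft_force: [-1.4, -0.6, -1.4]
gripper_width: 0.0132
grip_force: 30.0
```

```bash
python3 - <<'E'
from h import *
delta([.519,.260,.085],goal(10,10)); print(observe()['gripper_width'])
E
```

```text
pos [0.5872 0.2575 0.1579] shift cm [-5.31 -1.4   8.34] norm 10.0 rot [-0.001  0.001 -0.005]
0.013224279119875122
```

>>> {"fn": "servo_tool", "kwargs": {"commands": [[1,[-1.77,-0.47,2.78],[0,0,0]],[1,[-1.77,-0.47,2.78],[0,0,-0.005]],[1,[-1.77,-0.47,2.78],[0,0,0]],[1,[0,0,0],[0,0,0]],[1,[0,0,0],[0,0,0]]]}}

```text
time: 9.97
ee_pos: [0.5161, 0.2606, 0.0839]
eef_rot: [0.008, 0.992, 0.092, -0.089]
ft_force: [1.1, -0.4, 0.9]
gripper_width: 0.0134
grip_force: 30.0
```

```bash
python3 - <<'E'
from h import *
np.set_printoptions(precision=4,suppress=True)
delta([.519,.260,.085],goal(10,10))
s=cap('side');t=cap('top')
cv2.imwrite('pics/s4.png',np.vstack([cv2.resize(s['frame'][290:365,260:360],None,fx=8,fy=4,interpolation=2),cv2.resize(t['frame'][180:242,215:285],(800,280),interpolation=2)])[:,:,::-1])
C=cloud(s)
p=observe()['ee_pos']
for du in range(-9,10,1):
    u,v=proj(s,p+[0,0,.003]);
m=(abs(C[...,2]-p[2])<.016)&(abs(C[...,0]-p[0])<.045)&(abs(C[...,1]-p[1])<.03)
f=s['frame'].astype(int)
g=m&(f[...,1]>1.25*f[...,0])&(f[...,1]>1.15*f[...,2])
print(m.sum(),C[m].min(0),C[m].max(0),'green',g.sum(),C[g].min(0) if g.any() else'',C[g].max(0) if g.any() else'')
print('tcp px',proj(s,p))
E
```

```text
pos [0.5161 0.2606 0.0839] shift cm [ 0.25  0.11 -0.16] norm 0.3 rot [0.001 0.005 0.009]Traceback (most recent call last):
  File "<stdin>", line 13, in <module>
    return umr_minimum(a, axis, None, out, keepdims, initial, where)
ValueError: zero-size array to reduction operation minimum which has no identity
```

View pics/s4.png

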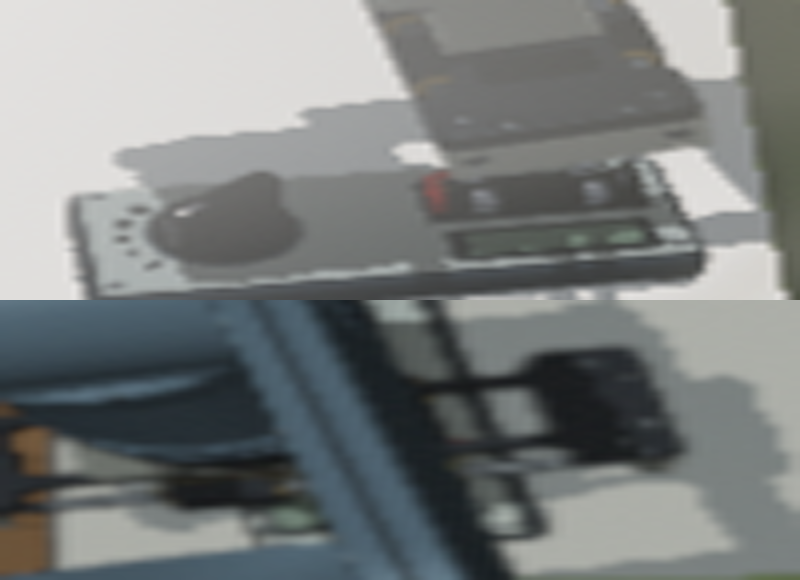

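The gripper hides the battery from both cameras here, so I rely on the measured grasp offsets and use force feedback while pressing.

```bash
python3 - <<'E'
from h import *
A=R_of(observe());print(A.as_matrix().round(4)[:,0])
delta([.5203,.2601,.056],goal(10,9.8))
E
```

```text
[ 0.9689  0.1786 -0.1715]
pos [0.5202 0.2612 0.0863] shift cm [0.51 0.12 2.99] norm 3.0 rot [-0.     0.001  0.008]
```

>>> {"fn": "servo_tool", "kwargs": {"commands": [[1,[0.17,0.04,1.0],[0,0,0.008]],[1,[0.17,0.04,1.0],[0,0,0]],[1,[0.17,0.04,1.0],[0,0,0]],[1,[0,0,0],[0,0,0]],[1,[0,0,0],[0,0,0]],[1,[0,0,0],[0,0,0]],[1,[0,0,0],[0,0,0]]]}}

```text
time: 10.65
ee_pos: [0.5191, 0.2598, 0.0552]
eef_rot: [0.007, 0.993, 0.086, -0.087]
ft_force: [-0.2, 0.3, -1.1]
gripper_width: 0.0137
grip_force: 30.0
```

```bash
python3 - <<'E'
from h import *
A=R_of(observe());print(A.as_matrix().round(4)[:,0],A.inv().apply([0,0,-1]),observe()['ft_force'])
delta([.5203,.2601,.048],goal(10,9.8))
E
```

```text
[ 0.9703  0.1688 -0.1735] [1.73463738e-01 1.25228705e-04 9.84840249e-01] [-0.22590411  0.2954181  -1.05385352]
pos [0.5191 0.2598 0.0552] shift cm [ 0.24 -0.01  0.69] norm 0.7 rot [-0.001  0.003 -0.002]
```

Steady. I descend in small steps (per mm down: x +0.017, z +0.098).

>>> {"fn": "servo_tool", "kwargs": {"commands": [[1,[0.19,0,0.38],[0,0.003,0]],[1,[0.07,0,0.38],[0,0,0]],[1,[0,0,0],[0,0,0]],[1,[0,0,0],[0,0,0]],[1,[0,0,0],[0,0,0]]]}}

```text
time: 11.07
ee_pos: [0.52, 0.26, 0.0471]
eef_rot: [0.007, 0.993, 0.086, -0.085]
ft_force: [-0.0, -0.6, 1.0]
gripper_width: 0.0134
grip_force: 30.0
```

>>> {"fn": "servo_tool", "kwargs": {"commands": [[1,[0.035,0,0.2],[0,0,0]],[1,[0.035,0,0.2],[0,0,0]],[1,[0,0,0],[0,0,0]],[1,[0,0,0],[0,0,0]]]}}

```text
time: 11.4
ee_pos: [0.5206, 0.2601, 0.0431]
eef_rot: [0.007, 0.993, 0.086, -0.085]
ft_force: [2.0, 0.5, 1.0]
gripper_width: 0.014
grip_force: 30.0
```

>>> {"fn": "servo_tool", "kwargs": {"commands": [[1,[0.035,0,0.2],[0,0,0]],[1,[0,0,0],[0,0,0]],[1,[0,0,0],[0,0,0]]]}}

```text
time: 11.65
ee_pos: [0.5207, 0.2601, 0.0406]
eef_rot: [0.007, 0.993, 0.086, -0.085]
ft_force: [3.9, 0.9, -1.6]
gripper_width: 0.014
grip_force: 30.0
```

>>> {"fn": "servo_tool", "kwargs": {"commands": [[1,[0.035,0,0.2],[0,0,0]],[1,[0,0,0],[0,0,0]],[1,[0,0,0],[0,0,0]]]}}

```text
time: 11.9
ee_pos: [0.5206, 0.2601, 0.0385]
eef_rot: [0.007, 0.993, 0.086, -0.085]
ft_force: [6.3, 1.3, -2.6]
gripper_width: 0.0138
grip_force: 30.0
```

>>> {"fn": "servo_tool", "kwargs": {"commands": [[1,[0.12,0,-0.02],[0,0,0]],[1,[0,0,0],[0,0,0]],[1,[0,0,0],[0,0,0]]]}}

```text
time: 12.15
ee_pos: [0.5207, 0.2601, 0.0384]
eef_rot: [0.007, 0.993, 0.086, -0.086]
ft_force: [2.4, 0.2, -2.5]
gripper_width: 0.0136
grip_force: 30.0
```

>>> {"fn": "servo_tool", "kwargs": {"commands": [[1,[0.035,0,0.2],[0,0,0]],[1,[0,0,0],[0,0,0]],[1,[0,0,0],[0,0,0]]]}}

```text
time: 12.4
ee_pos: [0.5207, 0.2601, 0.037]
eef_rot: [0.007, 0.993, 0.086, -0.086]
ft_force: [1.0, 0.4, 1.6]
gripper_width: 0.0139
grip_force: 30.0
```

>>> {"fn": "servo_tool", "kwargs": {"commands": [[1,[0.02,0,0.12],[0,0,0]],[1,[0,0,0],[0,0,0]],[1,[0,0,0],[0,0,0]]]}}

```text
time: 12.65
ee_pos: [0.5207, 0.2601, 0.0369]
eef_rot: [0.007, 0.993, 0.086, -0.086]
ft_force: [-0.9, -0.2, 9.5]
gripper_width: 0.0134
grip_force: 30.0
```

>>> {"fn": "servo_tool", "kwargs": {"commands": [[1,[0.02,0,0.12],[0,0,0]],[1,[0,0,0],[0,0,0]],[1,[0,0,0],[0,0,0]]]}}

```text
time: 12.9
ee_pos: [0.5208, 0.2602, 0.0367]
eef_rot: [0.007, 0.993, 0.086, -0.086]
ft_force: [-2.2, -1.5, 15.8]
gripper_width: 0.0137
grip_force: 30.0
```

The battery stops firmly at the predicted floor height. I release and lift off.

>>> {"fn": "servo_tool", "kwargs": {"commands": [[0.5,[0,0,0],[0,0,0]],[0.5,[0,0,0],[0,0,0]],[0.5,[0,0,0],[0,0,0]],[0.5,[0,0,0],[0,0,0]],[0.5,[-0.17,0,-1.0],[0,0,0]],[0.5,[-0.34,0,-2.0],[0,0,0]],[0.5,[-0.6,0,-3.5],[0,0,0]],[0.5,[-0.6,0,-3.5],[0,0,0]],[0.5,[3,0,0.5],[0,0,0]],[0.5,[3,0,0.5],[0,0,0]],[0.5,[3,0,0.5],[0,0,0]],[0.5,[0,0,0],[0,0,0]]]}}

```text
time: 13.9
ee_pos: [0.6093, 0.2746, 0.1027]
eef_rot: [0.008, 0.993, 0.085, -0.086]
ft_force: [-1.6, -1.2, -0.4]
gripper_width: 0.0234
grip_force: 0.0
```

```bash
python3 - <<'E'
from h import *
np.set_printoptions(precision=4,suppress=True)
print(observe()['ee_pos'],observe()['gripper_width'])
s=cap('side');t=cap('top')
cv2.imwrite('pics/s5.png',np.vstack([cv2.resize(s['frame'][300:370,262:352],(800,300),interpolation=2),cv2.resize(t['frame'][175:242,215:305],(800,300),interpolation=2)])[:,:,::-1])
yaw=np.radians(9.8);X=np.array([np.cos(yaw),np.sin(yaw)]);Y=np.array([-X[1],X[0]])
for c in(s,t):
    C=cloud(c);l=np.stack([(C[...,:2]-[.5203,.2601])@X,(C[...,:2]-[.5203,.2601])@Y],-1)
    for a in range(-36,37,6):
        m=(abs(l[...,0]-a/1000)<.003)&(abs(l[...,1])<.006)&(C[...,2]<.1)
        if m.any(): print(a,m.sum(),C[m][:,2].max(),np.median(C[m][:,2]),end=' | ')
    print()
E
```

```text
[0.6093 0.2746 0.1027] 0.023396393626368948
-36 9 0.030385505468919605 0.028542390769210058 | -30 5 0.04569138252970406 0.042596924072650144 | -24 14 0.04746805513478369 0.043080784595309285 | -18 10 0.048532941708245514 0.04489241843708858 | -12 16 0.04842161126178912 0.04493559746689868 | -6 14 0.0474459758719209 0.04370789302740774 | 0 17 0.04904885968661166 0.04466732758026637 | 6 17 0.04873494964870628 0.04437613962686171 | 12 16 0.04914722926425463 0.04424148117328208 | 18 12 0.04987494015507454 0.04652060174477307 | 24 18 0.04573514376512344 0.03243117008407803 | 30 6 0.04595371221275768 0.0442966733678411 | 36 17 0.04467071474534223 0.030708566262984238 | 
-36 1 0.030472688423457628 0.030472688423457628 | -30 1 0.04138156521848324 0.04138156521848324 | -24 2 0.03192501070167553 0.029999575146644863 |
```

View pics/s5.png

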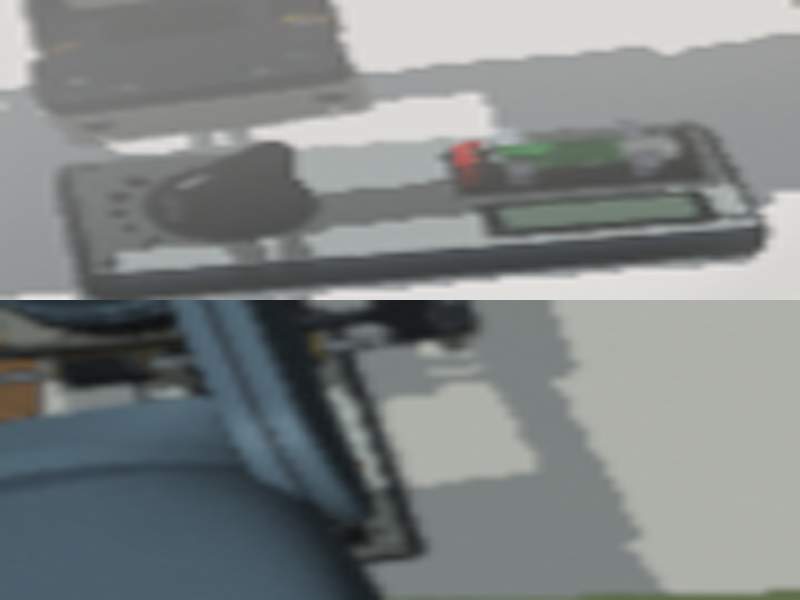

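The battery is seated and level, about 48 mm up along its length, with the green end at the red contact ((465,165) in the upper crop). The dial is still at rest. Next I align the gripper with the bar.

```bash
python3 - <<'E'
from h import *
delta([.6115,.2877,.10],goal(49.8,0));print(observe()['joint_pos'])
E
```

```text
pos [0.6059 0.2747 0.1044] shift cm [ 0.83 -1.19  0.3 ] norm 1.5 rot [-0.061  0.168 -0.696]
[0.2506808  0.65922726 1.19883717 0.01372957 1.45769291 1.64693445]
```

>>> {"fn": "servo_tool", "kwargs": {"commands": [[0.3,[0.83,-1.19,0],[-0.0087,0.024,-0.0994]],[0.3,[0,0,0],[-0.0087,0.024,-0.0994]],[0.3,[0,0,0],[-0.0087,0.024,-0.0994]],[0.3,[0,0,0],[-0.0087,0.024,-0.0994]],[0.3,[0,0,0],[-0.0087,0.024,-0.0994]],[0.3,[0,0,0],[-0.0087,0.024,-0.0994]],[0.3,[0,0,0],[-0.0087,0.024,-0.0994]],[0.3,[0,0,0],[0,0,0]],[0.3,[0,0,0],[0,0,0]],[0.3,[0,0,0],[0,0,0]]]}}

```text
time: 14.83
ee_pos: [0.6119, 0.2882, 0.1051]
eef_rot: [0.0, 0.907, 0.42, 0.002]
ft_force: [0.0, 0.5, 0.1]
gripper_width: 0.0322
grip_force: 0.0
```

```bash
python3 - <<'E'
from h import *
delta([.6115,.2877,.040],goal(49.8,0))
E
```

```text
pos [0.6119 0.2882 0.1051] shift cm [-0.08 -0.01  6.51] norm 6.5 rot [ 0.002 -0.003 -0.002]
```

>>> {"fn": "servo_tool", "kwargs": {"commands": [[0.3,[-0.08,0,2],[0,0,0]],[0.3,[0,0,2],[0,0,0]],[0.3,[0,0,1.5],[0,0,0]],[0.3,[0,0,0.9],[0,0,0]],[0.3,[0,0,0],[0,0,0]],[0.3,[0,0,0],[0,0,0]]]}}

```text
time: 15.33
ee_pos: [0.6121, 0.2876, 0.0403]
eef_rot: [0.0, 0.907, 0.421, 0.001]
ft_force: [-0.1, 0.2, -0.2]
gripper_width: 0.0327
grip_force: 0.0
```

>>> {"fn": "servo_tool", "kwargs": {"commands": [[1,[0,0,0],[0,0,0]],[1,[0,0,0],[0,0,0]],[1,[0,0,0],[0,0,0]],[1,[0,0,0],[0,0,0]],[1,[0,0,0],[0,0,0]],[1,[0,0,0],[0,0,0]],[1,[0,0,0],[0,0,0]],[1,[0,0,0],[0,0,0]]]}}

```text
time: 16.0
ee_pos: [0.6139, 0.2864, 0.0412]
eef_rot: [0.002, 0.907, 0.421, 0.003]
ft_force: [3.1, -3.6, -0.9]
gripper_width: 0.0107
grip_force: 30.0
```

```bash
python3 - <<'E'
from h import *
s=observe();print(s['ft_force'],s['wrist_torque'],s['gripper_width'],s['grip_force'],R_of(s).as_matrix()[:,0]);delta([.6115,.2877,.040],goal(49.8,0))
E
```

```text
[ 3.14746178 -3.55408594 -0.86564563] [-0.64558654 -0.64230691  0.01939781] 0.010735313733464978 30.000157356262207 [0.64523036 0.76397628 0.00424707]
pos [0.6139 0.2864 0.0412] shift cm [-0.06 -0.27  0.12] norm 0.3 rot [ 0.005 -0.004  0.   ]
```

>>> {"fn": "servo_tool", "kwargs": {"commands": [[1,[0,0.24,0],[0,0,0]],[1,[0,0,0],[0,0,0]],[1,[0,0,0],[0,0,0.07]],[1,[0,0,0],[0,0,0.07]],[1,[0,0,0],[0,0,0.07]],[1,[0,0,0],[0,0,0.07]],[1,[0,0,0],[0,0,0.07]],[1,[0,0,0],[0,0,0.07]],[1,[0,0,0],[0,0,0.07]],[1,[0,0,0],[0,0,0]],[1,[0,0,0],[0,0,0]]]}}

```text
time: 16.92
ee_pos: [0.6139, 0.2864, 0.0411]
eef_rot: [-0.0, 0.982, 0.19, 0.002]
ft_force: [-1.4, 1.6, 5.4]
gripper_width: 0.0107
grip_force: 30.0
```

```bash
cat > st.py <<'E'
from h import *
s=observe();A=R_of(s);x=A.as_matrix()[:,0];print('f',np.round(s['ft_force'],1),'tool f',A.inv().apply(s['ft_force']).round(1),'tq',np.round(s['wrist_torque'],3),s['gripper_width'],'p',np.round(s['ee_pos'],4),'yaw',np.degrees(np.arctan2(x[1],x[0])))
E
python3 st.py
```

```text
f [-1.4  1.6  5.4] tool f [-0.7 -2.  -5.4] tq [0.167 0.267 0.113] 0.010682298320132153 p [0.6139 0.2864 0.0411] yaw 21.89238838606585
```

>>> {"fn": "servo_tool", "kwargs": {"commands": [[1,[0,0,-0.05],[0,0,0.07]],[1,[0,0,0],[0,0,0.07]],[1,[0,0,0],[0,0,0.07]],[1,[0,0,0],[0,0,0.07]],[1,[0,0,0],[0,0,0.07]],[1,[0,0,0],[0,0,0.07]],[1,[0,0,0],[0,0,0.07]],[1,[0,0,0],[0,0,0.07]],[1,[0,0,0],[0,0,0]],[1,[0,0,0],[0,0,0]],[1,[0,0,0],[0,0,0]]]}}

```text
time: 17.83
ee_pos: [0.6139, 0.2864, 0.0411]
eef_rot: [-0.001, 0.996, -0.088, 0.002]
ft_force: [-0.6, 3.0, 4.6]
gripper_width: 0.0107
grip_force: 30.0
```

```bash
python3 st.py; python3 - <<'E'
from h import *
s=cap('side');cv2.imwrite('pics/s6.png',cv2.resize(s['frame'][285:370,255:355],(800,600),interpolation=2)[:,:,::-1])
E
```

```text
f [-0.6  3.   4.6] tool f [-1.1 -2.9 -4.6] tq [0.395 0.151 0.018] 0.010707705900795672 p [0.6139 0.2864 0.0411] yaw -10.147019102232926
```

View pics/s6.png

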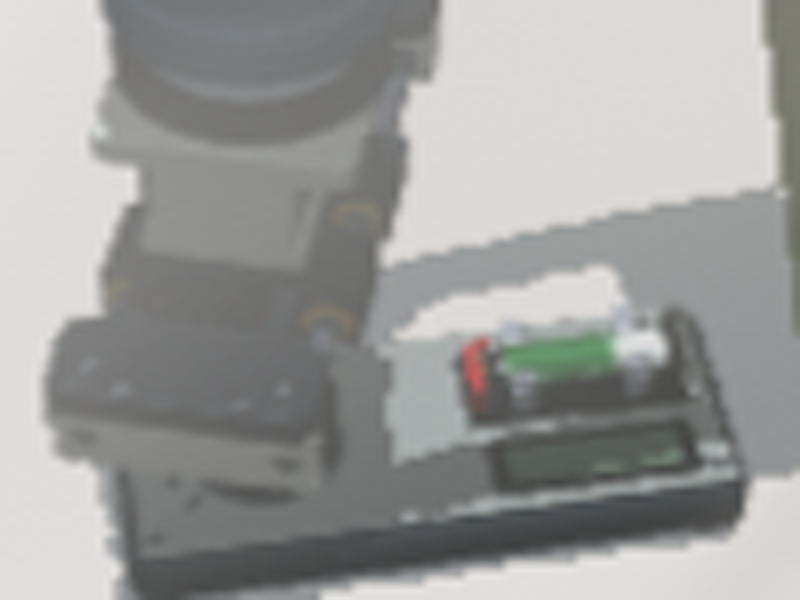

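>>> {"fn": "servo_tool", "kwargs": {"commands": [[1,[0,0,0],[0,0,0]],[1,[0,0,0],[0,0,0]],[1,[0,0,0],[0,0,0]],[1,[0,0,0],[0,0,0]],[1,[0,0,0],[0,0,0]],[1,[0,0,0],[0,0,0]],[1,[0,0,0],[0,0,0]],[1,[0,0,0],[0,0,0]],[1,[0,0,0],[0,0,0]],[1,[0,0,0],[0,0,0]]]}}

```text
time: 18.72
ee_pos: [0.6139, 0.2864, 0.0411]
eef_rot: [-0.001, 0.996, -0.089, 0.002]
ft_force: [-0.7, 3.0, 5.3]
gripper_width: 0.0105
grip_force: 30.0
```

```bash
python3 st.py; python3 - <<'E'
from h import *
s=cap('side');t=cap('top');P=cloud(t);C=cloud(s)
for n,D in(('top',P),('side',C)):
    m=(D[...,2]>.04)&(D[...,2]<.07)&(np.hypot(D[...,0]-.6138,D[...,1]-.2863)<.026)
    print(n,m.sum(),cv2.minAreaRect(D[m][:,:2].astype(np.float32)) if m.sum()>5 else '')
E
```

```text
f [-0.7  3.   5.3] tool f [-1.2 -2.9 -5.3] tq [0.495 0.139 0.096] 0.010464348802741804 p [0.6139 0.2864 0.0411] yaw -10.249268519777855
top 0 
side 15 ((0.5958335995674133, 0.283554345369339), (0.005772410426288843, 0.02419399656355381), 18.26164436340332)
```

The dial has turned 60.05° (1.048 rad), steady under the return spring's torque.

```bash
python3 -c "
from cell import *
print(sign_off())"
```

```text
the job is handed in; nothing more can be done
None
```

The battery is clipped fully home in the cradle with its plus end at the red contact, and the gripper is still holding the dial at the third load dot (turned about 1.05 rad); I handed the job in at about 19 s.

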